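# Refit the feed rollers in reverse order

## Robot

A 6-joint arm with a two-finger parallel gripper is mounted at the origin on the work surface. World frame = base frame: x ahead of the robot, y to its left, z up, the work surface at z = 0. Lengths are in mm, angles in rad, forces in N, time in s.
With the tool pointing down it reaches from about 250 to 800 mm from the base axis. Payload 8.5 kg.
Tool frame: the origin (TCP) lies where the fingers leave the gripper's body, on its centre line; the fingertips stand 73 mm ahead of it and the grasp point (between the pads) lies 54 mm ahead of it; x points along the fingers, z is the direction in which the jaws open and shut, and the axes are right-handed (so a half turn about x gives the same grasp; the last joint's range is limited). The gripper opens to 85 mm and grips with 20 to 120 N. Pads are 22 mm wide; open, the fingers measure 114 mm over their backs; the gripper's body (76 mm by 85 mm) begins 54 mm behind the grasp point. The pads swing forward as they close: fully open they stand 13 mm farther back than shut.
Start: joints at [-1.342, 0.238, -0.013, 1.319, 0, 1.571], TCP at [119.065, -511.283, 303.876] pointing down, gripper open.
Joint ranges: [-2.66, 2.66], [-1.03, 1.9], [-1.14, 1.46], [-1.82, 2.27], [-1.45, 1.34], [-3.14, 3.14]. Speed limits (rad/s): [2.22, 2.22, 2.79, 3.14, 3.14, 3.14].

## Interface

Orientations are given as a unit quaternion [x, y, z, w].
In Python, from cell import arm gives the robot as it stands.
- The arm moves only by the tool move_arm, never from a script. Its argument "motion" is a list of rows, each a list of 3 entries, a list of its own where there are three numbers: the shift along the tool's x, y, z in m, then the turn about the tool's x in degrees, then the opening, from -1 (shut) to 1 (fully open), so that 0 is half open. A call has 1 to 8 rows; each row shifts and turns the commanded pose from where the row before left it, along the tool's axes as they then stand; what a row does not reach is not made up. A row lasts 1/8 s, in which the tool goes at most 62.5 mm and 10.7 degrees, less where a joint would pass 70% of its speed; a pose out of reach is approached as far as the arm can. A call with a gripper value outside its range is refused whole. The fingers move at their own pace and stop on an object; the grip force is fixed at half the most. Time passes only in rows, so rows that do not move let the fingers close. It gives the time, the measured TCP pose, the force and the opening at its end, in the units of the state.
- arm.read_state(): the state, without advancing time (a new reading comes with each control period).
- arm.read_camera(name): name is "side" or "top"; returns a dict with "image" (420x560x3 uint8, blue, green, red), "fx", "fy", "cx", "cy" (pixels), "xyz" and "rotation" of the camera in the world. Camera axes: x right, y up, looking along -z (the intrinsics and any distortion apply to the point x, -y, -z); pixel columns grow to the right and rows downward; lengths in mm; the calibration is good to about 2 mm. A picture is of the moment at which its call begins. There is no depth.
- arm.sign_off(): hands the job in, once; it reports no verdict.
The state is a dict: "t": time; "joint_pos": joint angles; "joint_velocities": joint speeds; "effort": joint torques, N m; "tcp_pos": TCP position; "tcp_rot": TCP orientation; "wrist_force": force on the tool from outside, world axes, zero at the start; "moment": the same for the moment, N m; "width": finger opening in mm.
Only numpy, scipy, OpenCV 4.12 (cv2) and the standard library are available. Lean on these libraries where they do the work, as an engineer would, in place of code of your own. Each camera call takes 0.05 s, during which the arm holds its last target.

## Task

Move the four feed rollers from the grey service tray into the four seats of the black feed cassette, in reverse order: the roller nearest the tray's white block goes into the seat farthest from the cassette's white knob, the next one into the next seat, and so on, until the one farthest from the block is in the seat nearest the knob. Each roller must lie across the cassette with both ends of its shaft right down in the saddles of its seat; do not drop any roller onto the bench or into the bottom of the tray or cassette.

Things in the scene. Friction and masses are not known exactly. Their poses are not given: they have to be found in the camera images.
- roller_red: loose roller with red end caps and core, 132 mm long, 0.12 kg: black sleeves on the middle 60 mm (diameter 26, grip here), bare shaft (diameter 10) from 30 to 54 mm either side of the middle, then end caps (diameter 18). Either way round is the same. Origin: its middle, on its axis; x: along the shaft. Starts in the cradle of its colour, axis 46 mm above the bench
- roller_yellow: loose roller with yellow end caps and core, 132 mm long, 0.12 kg: black sleeves on the middle 60 mm (diameter 26, grip here), bare shaft (diameter 10) from 30 to 54 mm either side of the middle, then end caps (diameter 18). Either way round is the same. Origin: its middle, on its axis; x: along the shaft. Starts in the cradle of its colour, axis 46 mm above the bench
- roller_blue: loose roller with blue end caps and core, 132 mm long, 0.12 kg: black sleeves on the middle 60 mm (diameter 26, grip here), bare shaft (diameter 10) from 30 to 54 mm either side of the middle, then end caps (diameter 18). Either way round is the same. Origin: its middle, on its axis; x: along the shaft. Starts in the cradle of its colour, axis 46 mm above the bench
- roller_green: loose roller with green end caps and core, 132 mm long, 0.12 kg: black sleeves on the middle 60 mm (diameter 26, grip here), bare shaft (diameter 10) from 30 to 54 mm either side of the middle, then end caps (diameter 18). Either way round is the same. Origin: its middle, on its axis; x: along the shaft. Starts in the cradle of its colour, axis 46 mm above the bench
- cradle_red: red cradle fixed on the tray's 8 mm deck, where the red roller starts; two vee saddles, tops 58 mm above the bench. Cradles stand 62 mm apart in a row, colours in any order. Origin: middle of its underside; x: along its roller; y: along the row, to the tray's end with the white block (48 mm high, 46 mm past the last cradle's middle)
- cradle_yellow: yellow cradle fixed on the tray's 8 mm deck, where the yellow roller starts; two vee saddles, tops 58 mm above the bench. Cradles stand 62 mm apart in a row, colours in any order. Origin: middle of its underside; x: along its roller; y: along the row, to the tray's end with the white block (48 mm high, 46 mm past the last cradle's middle)
- cradle_blue: blue cradle fixed on the tray's 8 mm deck, where the blue roller starts; two vee saddles, tops 58 mm above the bench. Cradles stand 62 mm apart in a row, colours in any order. Origin: middle of its underside; x: along its roller; y: along the row, to the tray's end with the white block (48 mm high, 46 mm past the last cradle's middle)
- cradle_green: green cradle fixed on the tray's 8 mm deck, where the green roller starts; two vee saddles, tops 58 mm above the bench. Cradles stand 62 mm apart in a row, colours in any order. Origin: middle of its underside; x: along its roller; y: along the row, to the tray's end with the white block (48 mm high, 46 mm past the last cradle's middle)
- cassette: fixed black cassette, 156 x 266 mm, end walls 50 high, deck 8. Origin: centre of its underside, on the bench; x along a seated roller, y along the row, z up. Seats at x = 0, y = -93, -31, 31, 93: paired vee saddles at x = +-42 (6 thick, 55 deg steep, mouth 30 wide at z = 58) for the bare shaft, 9 mm play each way along x. Seated, a roller's axis is at z = 46
- knob: white ribbed knob (diameter 44, 20 mm long) fixed outside one end wall of the cassette, at y = 143 or -143 mm; a small black plug is at the other end. Origin: under its middle, on the bench. The seats' middles lie 50, 112, 174 and 236 mm from it

How it is judged (in metres and radians):
At the end, for the whole second after the job is handed in: every roller rests still (10 mm/s, 0.3 rad/s) in its seat: with n rollers between it and the tray's white block at the start, it is (236 - 62 n) mm +-14 from the knob, +-14 mm from the seats' centre line, axis 41 to 51 mm above the bench, within 0.12 rad of the cassette's x (((y of each of cradle_yellow, cradle_blue, cradle_green in the frame of cradle_red below 0 m and horizontal distance between roller_red and knob between 0.222 and 0.25 m) or (y of cradle_yellow in the frame of cradle_red above 0 m and y of each of cradle_blue, cradle_green in the frame of cradle_red below 0 m and horizontal distance between roller_red and knob between 0.16 and 0.188 m) or (y of each of cradle_yellow, cradle_green in the frame of cradle_red below 0 m and y of cradle_blue in the frame of cradle_red above 0 m and horizontal distance between roller_red and knob between 0.16 and 0.188 m) or (y of each of cradle_yellow, cradle_blue in the frame of cradle_red below 0 m and y of cradle_green in the frame of cradle_red above 0 m and horizontal distance between roller_red and knob between 0.16 and 0.188 m) or (y of each of cradle_yellow, cradle_blue in the frame of cradle_red above 0 m and y of cradle_green in the frame of cradle_red below 0 m and horizontal distance between roller_red and knob between 0.098 and 0.126 m) or (y of each of cradle_yellow, cradle_green in the frame of cradle_red above 0 m and y of cradle_blue in the frame of cradle_red below 0 m and horizontal distance between roller_red and knob between 0.098 and 0.126 m) or (y of cradle_yellow in the frame of cradle_red below 0 m and y of each of cradle_blue, cradle_green in the frame of cradle_red above 0 m and horizontal distance between roller_red and knob between 0.098 and 0.126 m) or (y of each of cradle_yellow, cradle_blue, cradle_green in the frame of cradle_red above 0 m and horizontal distance between roller_red and knob between 0.036 and 0.064 m)) and x of roller_red in the frame of cassette between -0.014 and 0.014 m and z of roller_red in the frame of cassette between 0.041 and 0.051 m and angle between the x axis of each of roller_red, roller_yellow, roller_blue, roller_green and the x axis of cassette, either way round below 0.12 rad and linear speed of each of roller_red, roller_yellow, roller_blue, roller_green below 0.01 m/s and angular speed of each of roller_red, roller_yellow, roller_blue, roller_green below 0.3 rad/s and ((y of each of cradle_red, cradle_blue, cradle_green in the frame of cradle_yellow below 0 m and horizontal distance between roller_yellow and knob between 0.222 and 0.25 m) or (y of cradle_red in the frame of cradle_yellow above 0 m and y of each of cradle_blue, cradle_green in the frame of cradle_yellow below 0 m and horizontal distance between roller_yellow and knob between 0.16 and 0.188 m) or (y of each of cradle_red, cradle_green in the frame of cradle_yellow below 0 m and y of cradle_blue in the frame of cradle_yellow above 0 m and horizontal distance between roller_yellow and knob between 0.16 and 0.188 m) or (y of each of cradle_red, cradle_blue in the frame of cradle_yellow below 0 m and y of cradle_green in the frame of cradle_yellow above 0 m and horizontal distance between roller_yellow and knob between 0.16 and 0.188 m) or (y of each of cradle_red, cradle_blue in the frame of cradle_yellow above 0 m and y of cradle_green in the frame of cradle_yellow below 0 m and horizontal distance between roller_yellow and knob between 0.098 and 0.126 m) or (y of each of cradle_red, cradle_green in the frame of cradle_yellow above 0 m and y of cradle_blue in the frame of cradle_yellow below 0 m and horizontal distance between roller_yellow and knob between 0.098 and 0.126 m) or (y of cradle_red in the frame of cradle_yellow below 0 m and y of each of cradle_blue, cradle_green in the frame of cradle_yellow above 0 m and horizontal distance between roller_yellow and knob between 0.098 and 0.126 m) or (y of each of cradle_red, cradle_blue, cradle_green in the frame of cradle_yellow above 0 m and horizontal distance between roller_yellow and knob between 0.036 and 0.064 m)) and x of roller_yellow in the frame of cassette between -0.014 and 0.014 m and z of roller_yellow in the frame of cassette between 0.041 and 0.051 m and ((y of each of cradle_red, cradle_yellow, cradle_green in the frame of cradle_blue below 0 m and horizontal distance between roller_blue and knob between 0.222 and 0.25 m) or (y of cradle_red in the frame of cradle_blue above 0 m and y of each of cradle_yellow, cradle_green in the frame of cradle_blue below 0 m and horizontal distance between roller_blue and knob between 0.16 and 0.188 m) or (y of each of cradle_red, cradle_green in the frame of cradle_blue below 0 m and y of cradle_yellow in the frame of cradle_blue above 0 m and horizontal distance between roller_blue and knob between 0.16 and 0.188 m) or (y of each of cradle_red, cradle_yellow in the frame of cradle_blue below 0 m and y of cradle_green in the frame of cradle_blue above 0 m and horizontal distance between roller_blue and knob between 0.16 and 0.188 m) or (y of each of cradle_red, cradle_yellow in the frame of cradle_blue above 0 m and y of cradle_green in the frame of cradle_blue below 0 m and horizontal distance between roller_blue and knob between 0.098 and 0.126 m) or (y of each of cradle_red, cradle_green in the frame of cradle_blue above 0 m and y of cradle_yellow in the frame of cradle_blue below 0 m and horizontal distance between roller_blue and knob between 0.098 and 0.126 m) or (y of cradle_red in the frame of cradle_blue below 0 m and y of each of cradle_yellow, cradle_green in the frame of cradle_blue above 0 m and horizontal distance between roller_blue and knob between 0.098 and 0.126 m) or (y of each of cradle_red, cradle_yellow, cradle_green in the frame of cradle_blue above 0 m and horizontal distance between roller_blue and knob between 0.036 and 0.064 m)) and x of roller_blue in the frame of cassette between -0.014 and 0.014 m and z of roller_blue in the frame of cassette between 0.041 and 0.051 m and ((y of each of cradle_red, cradle_yellow, cradle_blue in the frame of cradle_green below 0 m and horizontal distance between roller_green and knob between 0.222 and 0.25 m) or (y of cradle_red in the frame of cradle_green above 0 m and y of each of cradle_yellow, cradle_blue in the frame of cradle_green below 0 m and horizontal distance between roller_green and knob between 0.16 and 0.188 m) or (y of each of cradle_red, cradle_blue in the frame of cradle_green below 0 m and y of cradle_yellow in the frame of cradle_green above 0 m and horizontal distance between roller_green and knob between 0.16 and 0.188 m) or (y of each of cradle_red, cradle_yellow in the frame of cradle_green below 0 m and y of cradle_blue in the frame of cradle_green above 0 m and horizontal distance between roller_green and knob between 0.16 and 0.188 m) or (y of each of cradle_red, cradle_yellow in the frame of cradle_green above 0 m and y of cradle_blue in the frame of cradle_green below 0 m and horizontal distance between roller_green and knob between 0.098 and 0.126 m) or (y of each of cradle_red, cradle_blue in the frame of cradle_green above 0 m and y of cradle_yellow in the frame of cradle_green below 0 m and horizontal distance between roller_green and knob between 0.098 and 0.126 m) or (y of cradle_red in the frame of cradle_green below 0 m and y of each of cradle_yellow, cradle_blue in the frame of cradle_green above 0 m and horizontal distance between roller_green and knob between 0.098 and 0.126 m) or (y of each of cradle_red, cradle_yellow, cradle_blue in the frame of cradle_green above 0 m and horizontal distance between roller_green and knob between 0.036 and 0.064 m)) and x of roller_green in the frame of cassette between -0.014 and 0.014 m and z of roller_green in the frame of cassette between 0.041 and 0.051 m); the robot touches nothing.
It fails at once if a roller dropped onto the bench or onto the deck of the tray or cassette (its axis under 28 mm above the bench) (height (world z) of any of roller_red, roller_yellow, roller_blue, roller_green below 0.028 m).
It also fails if it takes over 102 s, if anything falls off the work surface, if the arm or the gripper's body presses on something with over 40 N, if the wrist force passes 120 N, or if a joint passes its speed limit or range.

## Working session

There is one attempt and no reset: what is moved stays moved. The work goes in short steps, Python scripts to look and compute and a tool call to move; the robot and the scene stay as the last step left them, time stands still between calls to the robot, and variables do not carry over. Pictures are saved under pics/ and viewed, and the job is handed in when it is done.

Besides the shell and the picture viewer there is one more tool, called after "Call:" as name(argument=value, ...) on one line, values as JSON. move_arm: Moves the arm, as the interface text tells. Its arguments: {"type":"object","properties":{"motion":{"type":"array","items":{"type":"array"}}},"required":["motion"]}

```bash
ls; mkdir -p pics; python3 - <<'E'
from cell import arm
import cv2
s=arm.read_state();print(s)
for n in("side","top"):
    c=arm.read_camera(n);cv2.imwrite(f"pics/{n}0.png",c["image"]);print({k:v for k,v in c.items() if k!="image"})
    import pickle;pickle.dump(c,open(f"{n}0.pkl","wb"))
E
```

```text
pics
{'t': 0.0, 'joint_pos': array([-1.34200217e+00,  2.38801005e-01, -1.42732784e-02,  1.31919164e+00,
       -3.68096118e-05,  1.57078563e+00]), 'joint_velocities': array([-9.02728691e-06,  1.08803127e-03, -1.08073756e-03, -3.00512909e-04,
       -3.28975972e-06,  3.16298568e-04]), 'effort': array([ 2.01223486e-05, -5.38779151e+01,  3.46432972e+01,  1.87301851e-02,
        8.92392421e-06, -6.27469149e-06]), 'tcp_pos': array([ 118.99193939, -511.01424656,  303.25952891]), 'tcp_rot': array([ 0.43996781,  0.55422299, -0.43934207,  0.55339294]), 'wrist_force': array([-0.35372824, -0.77422592, -0.15197147]), 'moment': array([0.02026071, 0.02680325, 0.00981559]), 'width': 85.51692167891737}
{'fx': 507.2670578529307, 'fy': 507.2670578529307, 'cx': 275.3250701825428, 'cy': 203.7813461341528, 'xyz': array([170.32454025, 614.48873782, 473.06393585]), 'rotation': array([-0.1312838 ,  0.48054479,  0.83692717, -0.22670284])}
{'fx': 400.849954502459, 'fy': 400.849954502459, 'cx': 275.4236047802043, 'cy': 215.17639445313782, 'xyz': array([379.57090583,  -7.38098813, 835.68681765]), 'rotation': array([ 0.07897125, -0.07524842, -0.68614575,  0.71923934])}
```

View pics/side0.png

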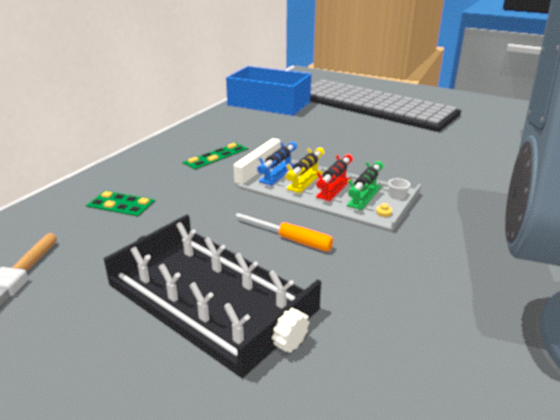

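View pics/top0.png

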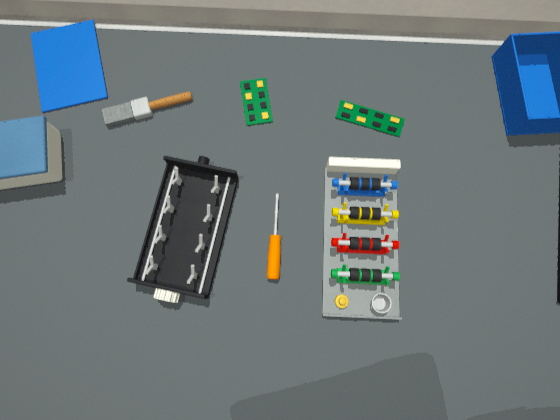

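The order from the white block (top ~365,165; side ~258,160) is blue, yellow, red, green. In the top view the rollers are at rows 184, 214, 244 and 275, around column 365. The cassette centre is near (187,228), with the knob at the bottom (167,296). Next I'll zoom in to measure.

```bash
cat > h.py <<'E'
import numpy as np,pickle,cv2
from scipy.spatial.transform import Rotation as R
def ray(c,u,v):
    d=np.array([(u-c["cx"])/c["fx"],-(v-c["cy"])/c["fy"],-1.])
    return np.array(c["xyz"]),R.from_quat(c["rotation"]).apply(d)
def plane(c,u,v,z):
    o,d=ray(c,u,v);return o+d*(z-o[2])/d[2]
def proj(c,p):
    q=R.from_quat(c["rotation"]).inv().apply(np.array(p)-c["xyz"])
    return c["cx"]+c["fx"]*q[0]/-q[2],c["cy"]-c["fy"]*q[1]/-q[2]
def tri(c1,a,c2,b):
    o1,d1=ray(c1,*a);o2,d2=ray(c2,*b)
    d1/=np.linalg.norm(d1);d2/=np.linalg.norm(d2)
    t=np.linalg.lstsq(np.stack([d1,-d2],1),o2-o1,rcond=None)[0]
    p,q=o1+d1*t[0],o2+d2*t[1];return (p+q)/2,np.linalg.norm(p-q)
def load(n):return pickle.load(open(n+".pkl","rb"))
E
python3 - <<'E'
from h import *
T=load("top0")["image"];S=load("side0")["image"]
def crop(I,x,y,w,h,k,n):
    cv2.imwrite("pics/"+n,cv2.resize(I[y:y+h,x:x+w],None,fx=k,fy=k,interpolation=cv2.INTER_CUBIC))
crop(T,310,150,100,100*3//2+20,3.5,"tt.png") if 0 else crop(T,318,150,90,145,4,"tt.png")
crop(T,125,150,120,155,3.8,"tc.png")
crop(S,230,135,195,90,4,"st.png")
crop(S,100,215,225,150,3.5,"sc.png")
E
```

```text
(no output)
```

View pics/tt.png

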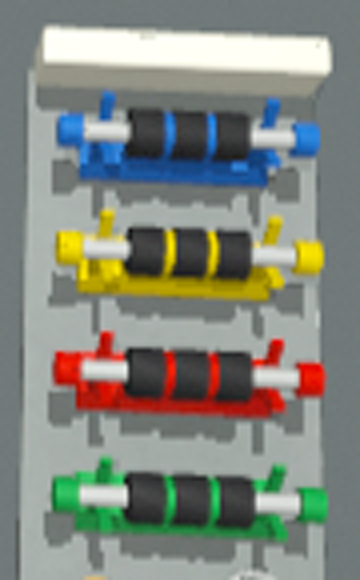

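View pics/tc.png

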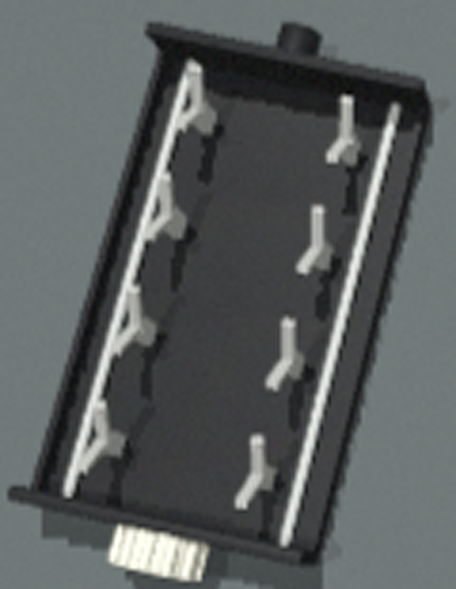

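View pics/st.png

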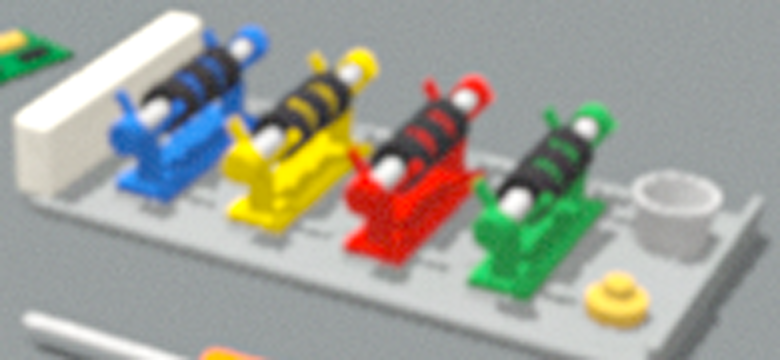

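View pics/sc.png

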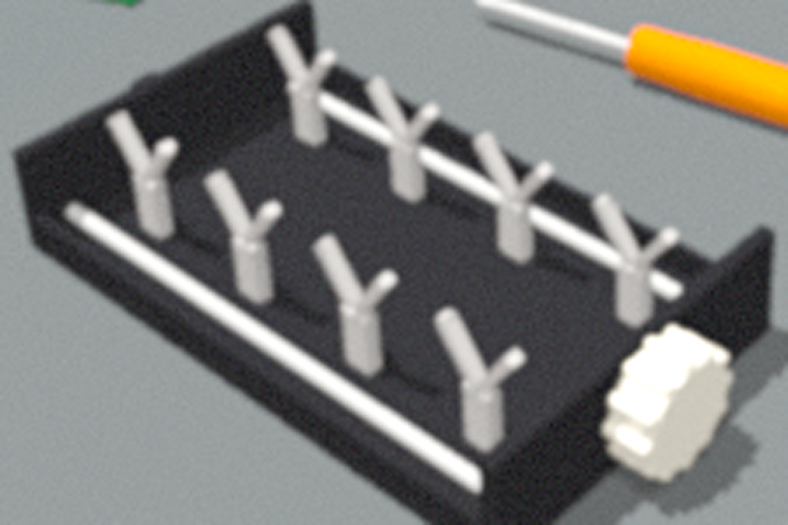

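```bash
cat > m.py <<'E'
from h import *
T=load("top0");S=load("side0")
f=lambda p,k,o:((p[0]+.5)/k-.5+o[0],(p[1]+.5)/k-.5+o[1])
tt=lambda p:f(p,4,(318,150)); tc=lambda p:f(p,3.8,(125,150)); st=lambda p:f(p,4,(230,135)); sc=lambda p:f(p,3.5,(100,215))
ro={'blue':[(70,129),(305,139),(127,140),(252,43)],'yellow':[(68,247),(308,257),(242,163),(360,67)],'red':[(67,368),(312,379),(362,192),(475,95)],'green':[(65,493),(313,505),(490,229),(596,122)]}
for n,(a,b,c,d) in ro.items():
    p,e=tri(T,tt(a),S,st(c));q,g=tri(T,tt(b),S,st(d))
    pl,ql=plane(T,*tt(a),46),plane(T,*tt(b),46)
    m=(pl+ql)/2;v=pl-ql
    print(n,"tri",p.round(1),q.round(1),round(e,1),round(g,1),"| plane mid",m.round(1),"len",np.linalg.norm(v).round(1),"ang(x,y)",np.degrees(np.arctan2(v[0],v[1])).round(2),"tri mid",((p+q)/2).round(1))
tl=[((193,68),(188,120)),((163,178),(150,232)),((133,290),(120,345)),((98,405),(85,468))]
tr=[((347,100),(335,158)),((318,210),(305,268)),((288,322),(275,385)),((257,440),(243,503))]
sl=[((118,120),(168,147)),((215,180),(272,208)),((325,245),(388,278)),((445,318),(515,355))]
sr=[((280,35),(328,60)),((377,85),(430,108)),((485,140),(542,172)),((603,203),(668,240))]
C=[]
for i in range(4):
    o=[]
    for t,s in((tl,sl),(tr,sr)):
        pp=[tri(T,tc(t[i][k]),S,sc(s[i][k])) for k in(0,1)]
        pl=[plane(T,*tc(t[i][k]),57) for k in(0,1)]
        ps=[plane(S,*sc(s[i][k]),57) for k in(0,1)]
        print(i,[ (a.round(1),round(b,1)) for a,b in pp]," top57",np.mean(pl,0).round(1)[:2],"side57",np.mean(ps,0).round(1)[:2]); o.append(np.mean(pl,0)); 
    C.append(np.mean(o,0)); v=o[0]-o[1]; print("  seat",C[-1].round(1),np.linalg.norm(v).round(1),np.degrees(np.arctan2(v[0],v[1])).round(2))
C=np.array(C);v=C[0]-C[3];print("row",np.linalg.norm(v)/3,np.degrees(np.arctan2(v[1],v[0])),C.mean(0))
E
python3 m.py
```

```text
blue tri [ 631.5 -118.6   43.5] [ 629.8 -238.2   48.6] 0.2 0.6 | plane mid [ 630.8 -178.6   46. ] len 120.6 ang(x,y) -0.15 tri mid [ 630.7 -178.4   46.1]
yellow tri [ 568.3 -117.8   47.7] [ 567.9 -238.5   49. ] 0.9 0.4 | plane mid [ 568.6 -178.8   46. ] len 121.1 ang(x,y) -0.24 tri mid [ 568.1 -178.2   48.4]
red tri [ 506.8 -118.    48.9] [ 506.  -240.    47.5] 1.6 0.9 | plane mid [ 506.6 -179.5   46. ] len 121.6 ang(x,y) -0.1 tri mid [ 506.4 -179.    48.2]
green tri [ 445.3 -118.3   47. ] [ 443.7 -239.2   48.3] 1.4 1.6 | plane mid [ 444.7 -179.1   46. ] len 121.0 ang(x,y) 0.06 tri mid [ 444.5 -178.7   47.6]
0 [(array([642. , 209.5,  56.9]), np.float64(1.0)), (array([614.1, 210.3,  54. ]), np.float64(0.1))]  top57 [627.8 209.6] side57 [626.2 211.4]
0 [(array([628.1, 125.4,  55.7]), np.float64(1.4)), (array([596.7, 129.9,  55.3]), np.float64(0.8))]  top57 [612.1 127.5] side57 [610.6 129.4]
  seat [619.9 168.5  57. ] 83.6 10.82
1 [(array([580.9, 219.7,  56.5]), np.float64(0.3)), (array([550.7, 222.8,  57.2]), np.float64(0.8))]  top57 [565.9 221.3] side57 [565.5 221.4]
1 [(array([567. ,
[... 191 characters left out ...]
.2]), np.float64(0.3)), (array([490.2, 232.1,  56. ]), np.float64(1.4))]  top57 [505.2 230.4] side57 [504.1 231.3]
2 [(array([506.2, 146.3,  56.9]), np.float64(1.3)), (array([474.7, 151. ,  55.8]), np.float64(1.7))]  top57 [490.2 148.5] side57 [490.  149.4]
  seat [497.7 189.4  57. ] 83.3 10.36
3 [(array([459.1, 239.9,  56.9]), np.float64(0.3)), (array([427.4, 243.1,  57. ]), np.float64(0.9))]  top57 [443.1 241.4] side57 [443.4 241.6]
3 [(array([445. , 156.9,  56.6]), np.float64(0.7)), (array([413.6, 161.7,  54.9]), np.float64(0.5))]  top57 [429.3 159.1] side57 [428.5 160.7]
  seat [436.2 200.3  57. ] 83.5 9.54
row 62.15487269406341 -9.793845920291327 [528.1196368  184.47591243  57.        ]
```

```bash
cat > st.py <<'E'
from h import *
from cell import arm
import sys
def state(tgt=None,ang=None):
    s=arm.read_state();r=R.from_quat(s["tcp_rot"]);M=r.as_matrix()
    print("t",round(s["t"],2),"tcp",s["tcp_pos"].round(1),"w",round(s["width"],1),"F",s["wrist_force"].round(1),"q",s["joint_pos"].round(2))
    zx=np.degrees(np.arctan2(M[1,2],M[0,2])); print("toolx",M[:,0].round(4),"z-axis heading",zx.round(2),"toolz",M[:,2].round(3))
    if tgt is not None:
        d=np.array(tgt)-s["tcp_pos"];print("shift tool m",(r.inv().apply(d)/1000).round(4))
    if ang is not None: print("turn about tool x", round((zx-ang+180)%360-180,2))
a=[float(x) for x in sys.argv[1:]]
state(a[:3] if len(a)>=3 else None, a[3] if len(a)>3 else None)
E
python3 st.py 630.8 -178.6 220 0
```

```text
t 0.1 tcp [ 119.  -511.1  303.3] w 85.6 F [0.2 0.7 0.1] q [-1.34  0.24 -0.01  1.32  0.    1.57]
toolx [-3.0e-04  1.3e-03 -1.0e+00] z-axis heading -76.89 toolz [ 0.227 -0.974 -0.001]
shift tool m [ 0.0836  0.5738 -0.2076]
turn about tool x -76.89
```

Call:
move_arm(motion=[[[0,0,0],-9.6,-0.15],[[0,0,0],-9.6,-0.15],[[0,0,0],-9.6,-0.15],[[0,0,0],-9.6,-0.15],[[0,0,0],-9.6,-0.15],[[0,0,0],-9.6,-0.15],[[0,0,0],-9.6,-0.15],[[0,0,0],-9.6,-0.15]])

```text
t: 1.1
tcp_pos: [119.0, -511.1, 303.5]
tcp_rot: [-0.001, 0.707, 0.002, 0.707]
wrist_force: [0.4, -0.5, 0.4]
width: 36.4
```

```bash
python3 st.py 630.8 -178.6 220 0
```

```text
t 1.1 tcp [ 119.  -511.1  303.5] w 36.4 F [ 0.4 -0.5  0.4] q [-1.34  0.24 -0.01  1.32 -0.    0.22]
toolx [-2.e-04  8.e-04 -1.e+00] z-axis heading 0.22 toolz [ 1.     0.004 -0.   ]
shift tool m [0.0837 0.3305 0.5131]
turn about tool x 0.22
```

Call:
move_arm(motion=[[[0.005,0.0275,0.043],0,-0.15],[[0.005,0.0275,0.043],0,-0.15],[[0.005,0.0275,0.043],0,-0.15],[[0.005,0.0275,0.043],0,-0.15],[[0.005,0.0275,0.043],0,-0.15],[[0.005,0.0275,0.043],0,-0.15],[[0.005,0.0275,0.043],0,-0.15],[[0.005,0.0275,0.043],0,-0.15]])

```text
t: 2.1
tcp_pos: [464.6, -290.6, 263.5]
tcp_rot: [0.001, 0.707, -0.0, 0.707]
wrist_force: [0.8, -0.3, -0.1]
width: 36.0
```

Call:
move_arm(motion=[[[0.01,0.0275,0.042],0,-0.15],[[0.01,0.0275,0.042],0,-0.15],[[0.01,0.0275,0.042],0,-0.15],[[0.01,0.0275,0.042],0,-0.15],[[0,0,0],0,-0.15],[[0,0,0],0,-0.15]])

```text
t: 2.85
tcp_pos: [631.2, -182.0, 223.3]
tcp_rot: [0.0, 0.708, -0.0, 0.707]
wrist_force: [-0.6, -0.5, -0.5]
width: 36.2
```

```bash
python3 st.py 630.8 -178.6 100 0
```

```text
t 2.85 tcp [ 631.2 -182.   223.3] w 36.2 F [-0.6 -0.5 -0.5] q [-0.28  0.5   0.18  1.25 -0.    1.29]
toolx [-1.5e-03  3.0e-04 -1.0e+00] z-axis heading -0.06 toolz [ 1.    -0.001 -0.002]
shift tool m [ 0.1233  0.0033 -0.0002]
turn about tool x -0.06
```

Call:
move_arm(motion=[[[0.04,0.0033,-0.0004],0,-0.15],[[0.033,0,0],0,-0.15],[[0,0,0],0,-0.15]])

```text
t: 3.22
tcp_pos: [628.9, -179.4, 149.2]
tcp_rot: [0.001, 0.709, -0.001, 0.706]
wrist_force: [-0.5, -0.2, 1.1]
width: 36.1
```

```bash
cat > look.py <<'E'
from h import *
from cell import arm
import sys
n=sys.argv[1]
for c in("top","side"):
    d=arm.read_camera(c);pickle.dump(d,open(f"{c}{n}.pkl","wb"))
    x,y,w,h=[int(v) for v in sys.argv[2:6]] if c=="top" else [int(v) for v in sys.argv[6:10]]
    I=d["image"][y:y+h,x:x+w];k=min(790/w,590/h,4)
    cv2.imwrite(f"pics/{c}{n}.png",cv2.resize(I,None,fx=k,fy=k,interpolation=cv2.INTER_CUBIC))
E
python3 look.py 1 300 130 130 180 200 60 240 180
```

```text
(no output)
```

View pics/side1.png

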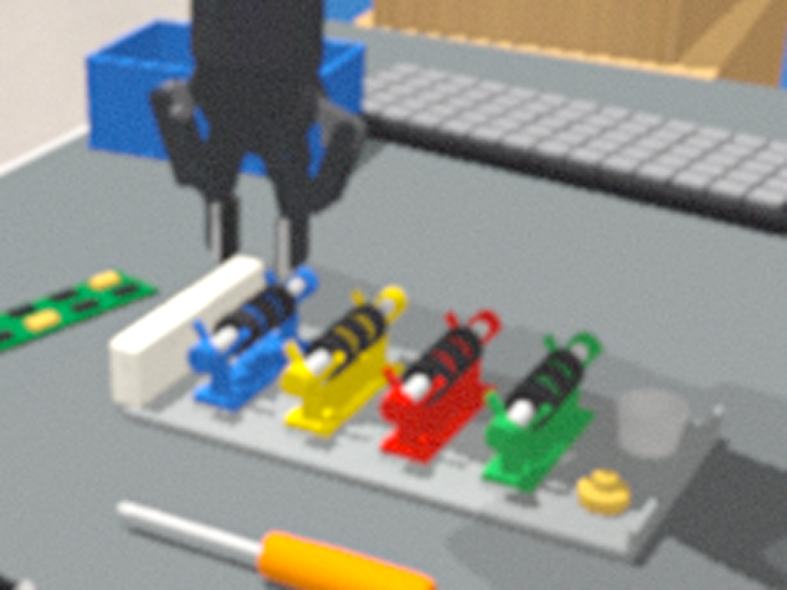

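View pics/top1.png

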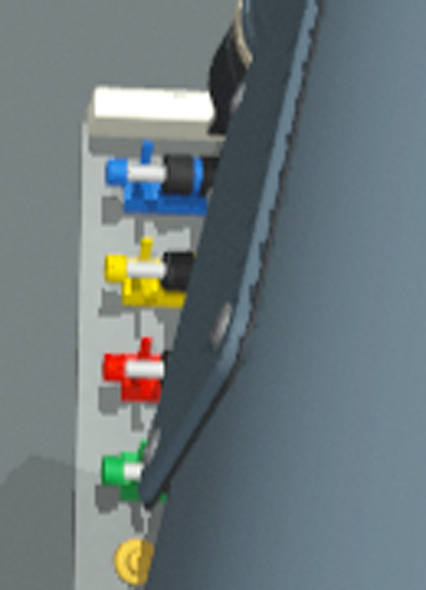

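```bash
python3 st.py 630.8 -178.6 100 0
```

```text
t 3.33 tcp [ 631.  -179.6  152.3] w 37.0 F [ 0.2  0.2 -0.2] q [-0.28  0.54  0.06  1.09  0.    1.3 ]
toolx [ 8.e-04 -2.e-04 -1.e+00] z-axis heading -0.16 toolz [ 1.    -0.003  0.001]
shift tool m [ 0.0523  0.001  -0.0002]
turn about tool x -0.16
```

Call:
move_arm(motion=[[[0.02,0.001,0],0,-0.15],[[0.015,0,0],0,-0.15],[[0.01,0,0],0,-0.15],[[0.007,0,0],0,-0.15],[[0,0,0],0,-0.15],[[0,0,0],0,-0.15]])

```text
t: 4.08
tcp_pos: [631.4, -177.8, 99.3]
tcp_rot: [0.001, 0.707, -0.001, 0.707]
wrist_force: [-0.8, 0.2, -0.2]
width: 36.3
```

```bash
python3 st.py 630.8 -178.6 100 0; python3 look.py 2 300 130 130 180 200 60 240 180
```

```text
t 4.08 tcp [ 631.4 -177.8   99.3] w 36.3 F [-0.8  0.2 -0.2] q [-0.27  0.58 -0.02  0.97  0.    1.3 ]
toolx [ 5.e-04 -1.e-04 -1.e+00] z-axis heading -0.09 toolz [ 1.    -0.002  0.   ]
shift tool m [-0.0007 -0.0008 -0.0006]
turn about tool x -0.09
```

View pics/side2.png

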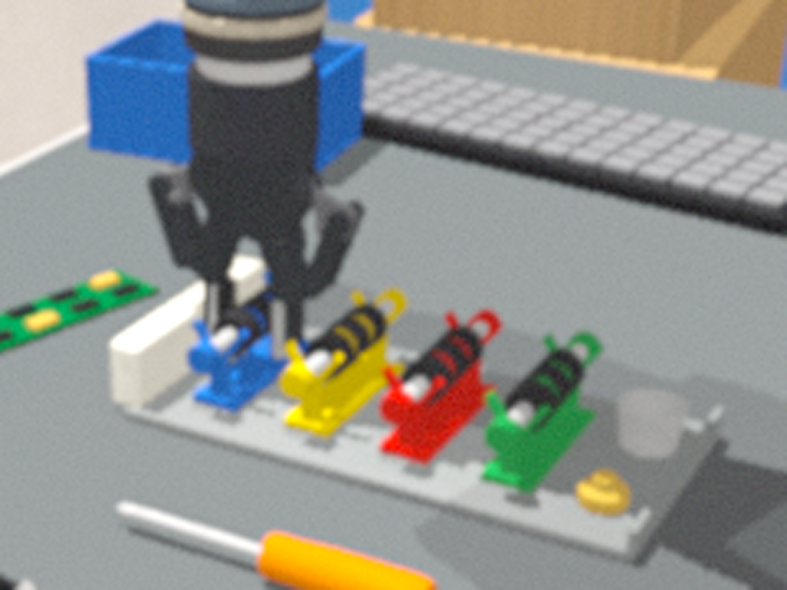

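The side view shows the fingers on either side of the blue roller (tips near 215,330 and 283,350), clear of the block, with no contact force. I'll close and lift.

Call:
move_arm(motion=[[[0,0,0],0,-1],[[0,0,0],0,-1],[[0,0,0],0,-1],[[0,0,0],0,-1],[[0,0,0],0,-1],[[0,0,0],0,-1]])

```text
t: 4.92
tcp_pos: [630.9, -177.8, 99.3]
tcp_rot: [0.001, 0.707, -0.001, 0.707]
wrist_force: [-3.6, 0.3, 5.4]
width: 24.0
```

Call:
move_arm(motion=[[[-0.01,0,0],0,-1],[[-0.02,0,0],0,-1],[[-0.03,0,0],0,-1],[[-0.03,0,0],0,-1],[[0,0,0],0,-1],[[0,0,0],0,-1]])

```text
t: 5.68
tcp_pos: [631.0, -177.7, 188.3]
tcp_rot: [0.001, 0.707, -0.0, 0.707]
wrist_force: [-0.4, 0.1, -1.7]
width: 24.3
```

```bash
python3 st.py 630.8 -178.6 100 0; python3 look.py 3 300 130 130 180 200 60 240 180
```

```text
t 5.67 tcp [ 631.  -177.7  188.3] w 24.3 F [-0.4  0.1 -1.7] q [-0.27  0.51  0.11  1.17  0.    1.3 ]
toolx [-4.e-04  4.e-04 -1.e+00] z-axis heading -0.09 toolz [ 1.    -0.002 -0.   ]
shift tool m [ 0.0883 -0.0009 -0.0002]
turn about tool x -0.09
```

View pics/side3.png

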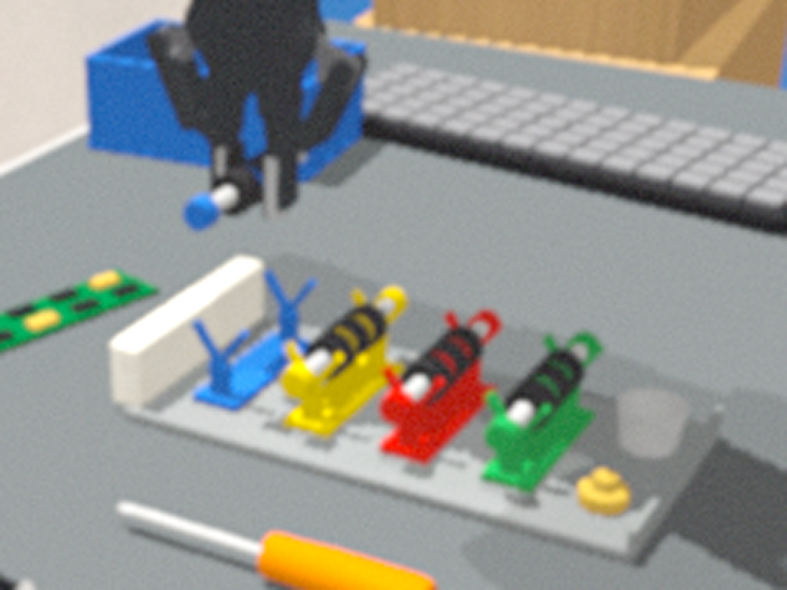

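View pics/top3.png

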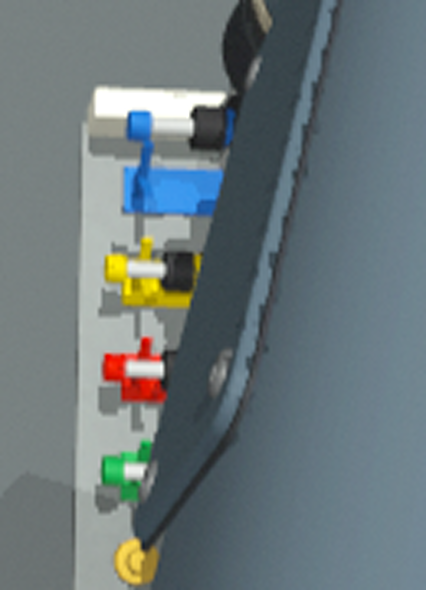

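Call:
move_arm(motion=[[[0,0.03,0],0,-1],[[0,0.05,-0.002],0,-1],[[0,0.053,-0.002],0,-1],[[0,0.053,-0.002],0,-1],[[0,0.053,-0.002],0,-1],[[0,0.05,-0.002],0,-1],[[0,0.04,-0.001],0,-1],[[0,0.017,0],0,-1]])

```text
t: 6.78
tcp_pos: [620.1, 170.3, 187.8]
tcp_rot: [-0.0, 0.708, 0.0, 0.707]
wrist_force: [0.3, 0.3, -1.4]
width: 24.4
```

Call:
move_arm(motion=[[[0,0,0],5,-1],[[0,0,0],5,-1],[[0,0,0],0,-1],[[0,0,0],0,-1]])

```text
t: 7.28
tcp_pos: [620.7, 167.7, 188.6]
tcp_rot: [0.062, 0.705, -0.062, 0.704]
wrist_force: [0.7, 0.6, -1.3]
width: 24.2
```

```bash
python3 st.py 619.7 168.6 125 -10
```

```text
t 7.28 tcp [620.7 167.7 188.6] w 24.2 F [ 0.7  0.6 -1.3] q [0.26 0.49 0.08 1.15 0.   2.01]
toolx [-6.e-04 -1.e-04 -1.e+00] z-axis heading -10.02 toolz [ 0.985 -0.174 -0.001]
shift tool m [ 0.0636  0.0008 -0.0011]
turn about tool x -0.02
```

Call:
move_arm(motion=[[[0.02,0.0008,-0.001],0,-1],[[0.025,0,0],0,-1],[[0.015,0,0],0,-1],[[0,0,0],0,-1],[[0,0,0],0,-1]])

```text
t: 7.9
tcp_pos: [620.3, 169.2, 129.7]
tcp_rot: [0.062, 0.704, -0.062, 0.705]
wrist_force: [0.8, 0.2, -2.0]
width: 24.5
```

```bash
python3 st.py 619.7 168.6 100 -10;python3 look.py 4 120 130 130 180 90 130 240 230
```

```text
t 7.9 tcp [620.3 169.2 129.7] w 24.5 F [ 0.8  0.2 -2. ] q [ 0.27  0.53 -0.01  1.02  0.    2.01]
toolx [ 9.e-04  3.e-04 -1.e+00] z-axis heading -10.08 toolz [ 0.985 -0.175  0.001]
shift tool m [ 0.0297 -0.0007 -0.0006]
turn about tool x -0.08
```

View pics/side4.png

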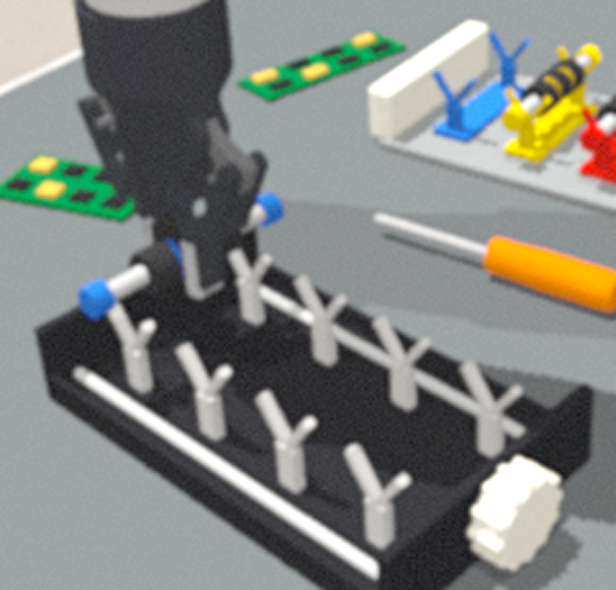

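View pics/top4.png

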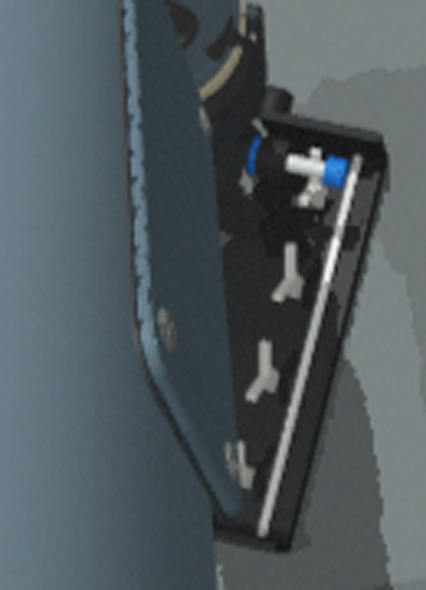

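```bash
python3 - <<'E'
from h import *
T=load("top4");S=load("side4")
s=lambda p:((p[0]+.5)/2.5652-.5+90,(p[1]+.5)/2.5652-.5+130); t=lambda p:((p[0]+.5)/3.2778-.5+120,(p[1]+.5)/3.2778-.5+130)
p,e=tri(T,t((337,171)),S,s((269,209)));print(p,e)
q=plane(S,*s((96,299)),p[2]);print(q,(p+q)/2)
for h in(76,77):print(plane(S,*s((96,299)),h),plane(S,*s((269,209)),h))
E
```

```text
[610.33508891 108.26567691  76.08820966] 0.778932902645874
[631.46576896 227.73497776  76.08820966] [620.90042893 168.00032734  76.08820966]
[631.56823646 227.64903946  76.        ] [609.97255708 108.1322967   76.        ]
[630.40660063 228.62328986  77.        ] [608.86530966 109.40754836  77.        ]
```

Call:
move_arm(motion=[[[0.01,-0.0005,-0.0005],0,-1],[[0.008,0,0],0,-1],[[0.006,0,0],0,-1],[[0.004,0,0],0,-1],[[0.002,0,0],0,-1],[[0,0,0],0,-1],[[0,0,0],0,-1]])

```text
t: 8.88
tcp_pos: [619.5, 168.7, 99.4]
tcp_rot: [0.062, 0.704, -0.062, 0.705]
wrist_force: [-1.0, -1.9, 4.1]
width: 24.4
```

```bash
python3 st.py 619.7 168.6 100 -10
```

```text
t 8.88 tcp [619.5 168.7  99.4] w 24.4 F [-1.  -1.9  4.1] q [ 0.27  0.56 -0.06  0.96 -0.    2.01]
toolx [ 7.e-04  0.e+00 -1.e+00] z-axis heading -10.09 toolz [ 0.985 -0.175  0.001]
shift tool m [-0.0006 -0.0001  0.0002]
turn about tool x -0.09
```

Call:
move_arm(motion=[[[0,0,0],0,-0.24],[[0,0,0],0,-0.24],[[0,0,0],0,-0.24],[[0,0,0],0,-0.24],[[-0.01,0,0],0,-0.24],[[-0.02,0,0],0,-0.2],[[-0.03,0,0],0,-0.15],[[-0.04,0,0],0,-0.15]])

```text
t: 9.88
tcp_pos: [618.9, 168.7, 199.9]
tcp_rot: [0.062, 0.705, -0.062, 0.704]
wrist_force: [1.1, -0.7, -0.5]
width: 36.5
```

```bash
python3 st.py 568.6 -179 200 0;python3 look.py 5 120 130 130 180 90 130 240 230
```

```text
t 9.88 tcp [618.9 168.7 199.9] w 36.5 F [ 1.1 -0.7 -0.5] q [0.27 0.48 0.09 1.18 0.   2.01]
toolx [-1.1e-03 -2.0e-04 -1.0e+00] z-axis heading -10.09 toolz [ 0.985 -0.175 -0.001]
shift tool m [ 0.     -0.3511  0.0114]
turn about tool x -10.09
```

View pics/side5.png

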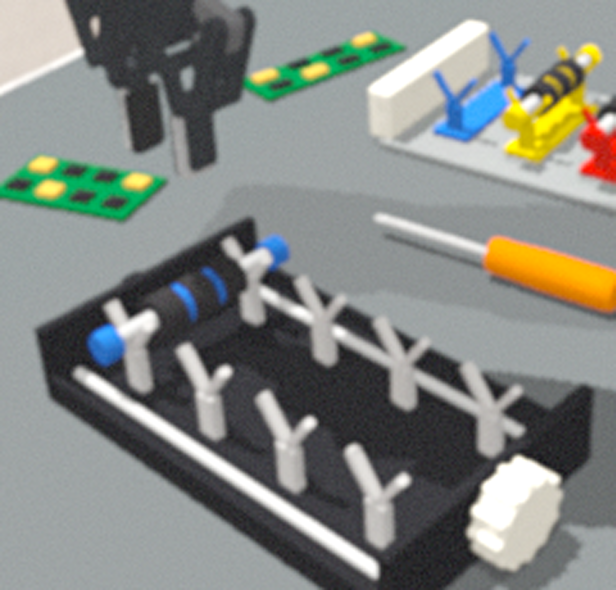

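The blue roller is seated in the far seat (caps at 105,343 and 273,251 in the side view). Yellow is next.

Call:
move_arm(motion=[[[0,0,0],-5,-0.15],[[0,0,0],-5,-0.15],[[0,-0.05,-0.007],0,-0.15],[[0,-0.055,-0.008],0,-0.15],[[0,-0.055,-0.008],0,-0.15],[[0,-0.055,-0.008],0,-0.15],[[0,-0.055,-0.008],0,-0.15],[[0,-0.045,-0.007],0,-0.15]])

```text
t: 10.98
tcp_pos: [572.2, -148.2, 199.1]
tcp_rot: [0.001, 0.707, -0.001, 0.707]
wrist_force: [1.4, 0.8, 0.4]
width: 36.4
```

Call:
move_arm(motion=[[[0.02,-0.032,-0.004],0,-0.15],[[0.03,0,0],0,-0.15],[[0,0,0],0,-0.15],[[0,0,0],0,-0.15]])

```text
t: 11.48
tcp_pos: [569.1, -177.9, 149.8]
tcp_rot: [0.0, 0.707, -0.0, 0.707]
wrist_force: [0.4, -0.3, 1.0]
width: 36.2
```

```bash
python3 st.py 568.6 -179 99.4 0
```

```text
t 11.47 tcp [ 569.1 -177.9  149.8] w 36.2 F [ 0.4 -0.3  1. ] q [-0.3   0.45 -0.11  1.01  0.    1.27]
toolx [ 7.e-04 -1.e-04 -1.e+00] z-axis heading -0.07 toolz [ 1.    -0.001  0.001]
shift tool m [ 0.0504 -0.0011 -0.0006]
turn about tool x -0.07
```

Call:
move_arm(motion=[[[0.02,-0.001,-0.0005],0,-0.15],[[0.016,0,0],0,-0.15],[[0.009,0,0],0,-0.15],[[0.0055,0,0],0,-0.15],[[0,0,0],0,-0.15],[[0,0,0],0,-0.15]])

```text
t: 12.22
tcp_pos: [568.5, -179.2, 98.8]
tcp_rot: [0.001, 0.707, -0.001, 0.707]
wrist_force: [0.1, 0.2, -1.3]
width: 36.1
```

Call:
move_arm(motion=[[[0,0,0],0,-1],[[0,0,0],0,-1],[[0,0,0],0,-1],[[0,0,0],0,-1],[[0,0,0],0,-1],[[0,0,0],0,-1]])

```text
t: 12.98
tcp_pos: [568.8, -179.2, 98.9]
tcp_rot: [0.0, 0.707, -0.001, 0.708]
wrist_force: [0.5, -0.8, 5.9]
width: 24.2
```

Call:
move_arm(motion=[[[-0.01,0,0],0,-1],[[-0.02,0,0],0,-1],[[-0.03,0,0],0,-1],[[-0.03,0,0],0,-1],[[0,0,0],0,-1],[[0,0,0],0,-1]])

```text
t: 13.72
tcp_pos: [567.7, -179.0, 187.8]
tcp_rot: [0.001, 0.708, -0.0, 0.707]
wrist_force: [-0.2, -0.2, -1.6]
width: 24.8
```

```bash
python3 st.py 558.7 179.3 188 -10;python3 look.py 6 300 130 130 180 200 60 240 180
```

```text
t 13.72 tcp [ 567.7 -179.   187.8] w 24.8 F [-0.2 -0.2 -1.6] q [-0.31  0.42 -0.06  1.1   0.    1.27]
toolx [-1.2e-03  5.0e-04 -1.0e+00] z-axis heading -0.1 toolz [ 1.    -0.002 -0.001]
shift tool m [-0.      0.3583 -0.0096]
turn about tool x 9.9
```

View pics/side6.png

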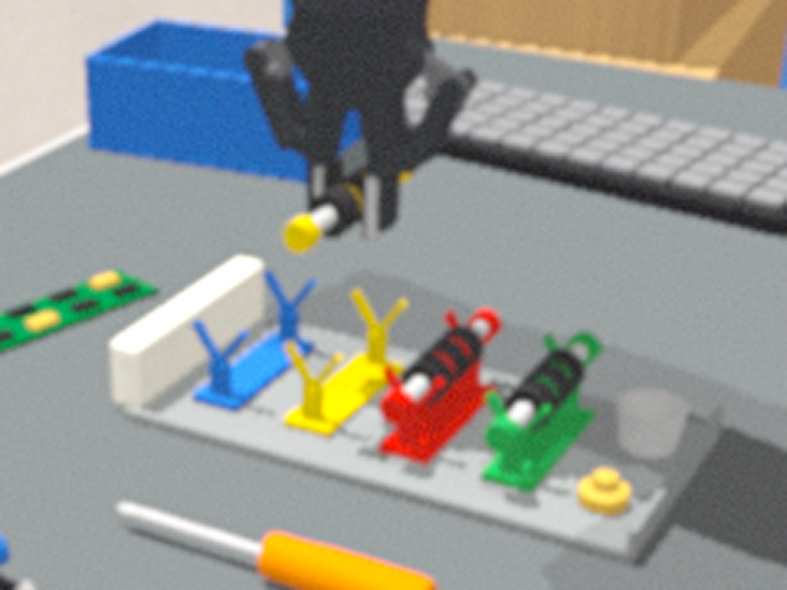

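Yellow is held level (cap at 302,233 in the side view). I'll carry it over to seat 1.

Call:
move_arm(motion=[[[0,0.03,0],0,-1],[[0,0.052,-0.002],0,-1],[[0,0.055,-0.002],0,-1],[[0,0.055,-0.002],0,-1],[[0,0.055,-0.002],0,-1],[[0,0.052,-0.001],0,-1],[[0,0.042,0],0,-1],[[0,0.017,0],0,-1]])

```text
t: 14.82
tcp_pos: [559.1, 180.9, 187.3]
tcp_rot: [-0.0, 0.708, 0.0, 0.706]
wrist_force: [0.5, 0.0, -0.3]
width: 24.5
```

Call:
move_arm(motion=[[[0,0,0],5,-1],[[0,0,0],5,-1],[[0,0,0],0,-1],[[0.02,0,0],0,-1],[[0.02,0,0],0,-1],[[0,0,0],0,-1],[[0,0,0],0,-1]])

```text
t: 15.7
tcp_pos: [560.1, 178.6, 148.9]
tcp_rot: [0.062, 0.704, -0.062, 0.704]
wrist_force: [0.3, 0.0, -1.1]
width: 24.5
```

```bash
python3 st.py 558.7 179.3 99.2 -10
```

```text
t 15.7 tcp [560.1 178.6 148.9] w 24.5 F [ 0.3  0.  -1.1] q [ 0.31  0.43 -0.14  1.    0.    2.06]
toolx [ 2.e-04  1.e-04 -1.e+00] z-axis heading -10.06 toolz [ 0.985 -0.175  0.   ]
shift tool m [ 0.0497  0.0004 -0.0015]
turn about tool x -0.06
```

Call:
move_arm(motion=[[[0.015,0.0005,-0.0015],0,-1],[[0.013,0,0],0,-1],[[0.01,0,0],0,-1],[[0.006,0,0],0,-1],[[0.004,0,0],0,-1],[[0.002,0,0],0,-1],[[0,0,0],0,-1],[[0,0,0],0,-1]])

```text
t: 16.7
tcp_pos: [558.5, 179.7, 98.9]
tcp_rot: [0.062, 0.704, -0.062, 0.705]
wrist_force: [-2.9, -0.9, 5.2]
width: 24.2
```

```bash
python3 st.py 558.7 179.3 99.2 -10
```

```text
t 16.7 tcp [558.5 179.7  98.9] w 24.2 F [-2.9 -0.9  5.2] q [ 0.31  0.48 -0.21  0.89  0.    2.06]
toolx [ 5.e-04  2.e-04 -1.e+00] z-axis heading -10.08 toolz [ 0.985 -0.175  0.   ]
shift tool m [-0.0003 -0.0003  0.0003]
turn about tool x -0.08
```

Call:
move_arm(motion=[[[0,0,0],0,-0.24],[[0,0,0],0,-0.24],[[0,0,0],0,-0.24],[[0,0,0],0,-0.24],[[-0.01,0,0],0,-0.24],[[-0.02,0,0],0,-0.2],[[-0.03,0,0],0,-0.15],[[-0.04,0,0],0,-0.15]])

```text
t: 17.7
tcp_pos: [558.0, 179.5, 199.4]
tcp_rot: [0.062, 0.705, -0.062, 0.704]
wrist_force: [-0.5, 0.6, 0.2]
width: 37.0
```

```bash
python3 look.py 7 120 130 130 180 90 130 240 230
```

```text
(no output)
```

View pics/side7.png

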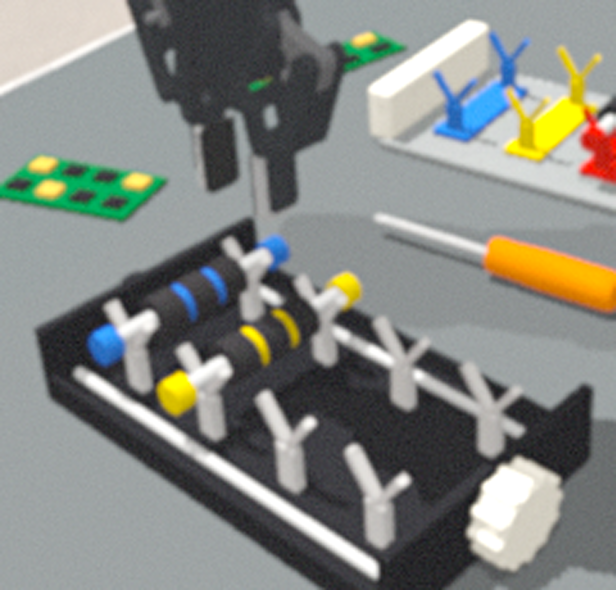

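Call:
move_arm(motion=[[[0,0,0],-5,-0.15],[[0,0,0],-5,-0.15],[[0,-0.05,-0.007],0,-0.15],[[0,-0.055,-0.009],0,-0.15],[[0,-0.055,-0.009],0,-0.15],[[0,-0.055,-0.009],0,-0.15],[[0,-0.055,-0.009],0,-0.15],[[0,-0.048,-0.007],0,-0.15]])

```text
t: 18.8
tcp_pos: [507.3, -140.1, 198.7]
tcp_rot: [0.001, 0.707, -0.001, 0.707]
wrist_force: [0.2, -0.6, 0.2]
width: 36.3
```

Call:
move_arm(motion=[[[0.02,-0.04,-0.002],0,-0.15],[[0.03,0,0],0,-0.15],[[0,0,0],0,-0.15],[[0,0,0],0,-0.15]])

```text
t: 19.3
tcp_pos: [506.2, -178.0, 149.2]
tcp_rot: [0.0, 0.707, -0.0, 0.707]
wrist_force: [0.7, 0.0, 0.3]
width: 36.4
```

```bash
python3 st.py 506.6 -179.4 99.4 0
```

```text
t 19.3 tcp [ 506.2 -178.   149.2] w 36.4 F [0.7 0.  0.3] q [-0.34  0.36 -0.26  0.95  0.    1.23]
toolx [ 5.e-04 -0.e+00 -1.e+00] z-axis heading -0.06 toolz [ 1.    -0.001  0.   ]
shift tool m [ 0.0498 -0.0014  0.0004]
turn about tool x -0.06
```

Yellow is seated (caps at 178,392 and 346,289 in the side view). Now I'll pick red.

Call:
move_arm(motion=[[[0.02,-0.001,0.0005],0,-0.15],[[0.016,0,0],0,-0.15],[[0.009,0,0],0,-0.15],[[0.005,0,0],0,-0.15],[[0,0,0],0,-0.15],[[0,0,0],0,-0.15]])

```text
t: 20.05
tcp_pos: [506.7, -179.3, 98.9]
tcp_rot: [0.0, 0.707, -0.001, 0.707]
wrist_force: [-0.2, -0.8, 0.0]
width: 36.1
```

Call:
move_arm(motion=[[[0,0,0],0,-1],[[0,0,0],0,-1],[[0,0,0],0,-1],[[0,0,0],0,-1],[[0,0,0],0,-1],[[0,0,0],0,-1]])

```text
t: 20.8
tcp_pos: [506.8, -179.4, 98.9]
tcp_rot: [0.0, 0.707, -0.001, 0.708]
wrist_force: [0.1, 0.3, 6.6]
width: 24.8
```

Call:
move_arm(motion=[[[-0.01,0,0],0,-1],[[-0.02,0,0],0,-1],[[-0.03,0,0],0,-1],[[-0.03,0,0],0,-1],[[0,0,0],0,-1],[[0,0,0],0,-1]])

```text
t: 21.55
tcp_pos: [505.9, -179.1, 187.8]
tcp_rot: [0.001, 0.707, -0.0, 0.707]
wrist_force: [0.0, 0.7, -1.2]
width: 24.4
```

```bash
python3 st.py 497.6 189.9 188 -10;python3 look.py 8 300 130 130 180 200 60 240 180
```

```text
t 21.55 tcp [ 505.9 -179.1  187.8] w 24.4 F [ 0.   0.7 -1.2] q [-0.34  0.32 -0.2   1.05  0.    1.23]
toolx [-1.1e-03  4.0e-04 -1.0e+00] z-axis heading -0.09 toolz [ 1.    -0.002 -0.001]
shift tool m [-1.00e-04  3.69e-01 -8.90e-03]
turn about tool x 9.91
```

View pics/side8.png

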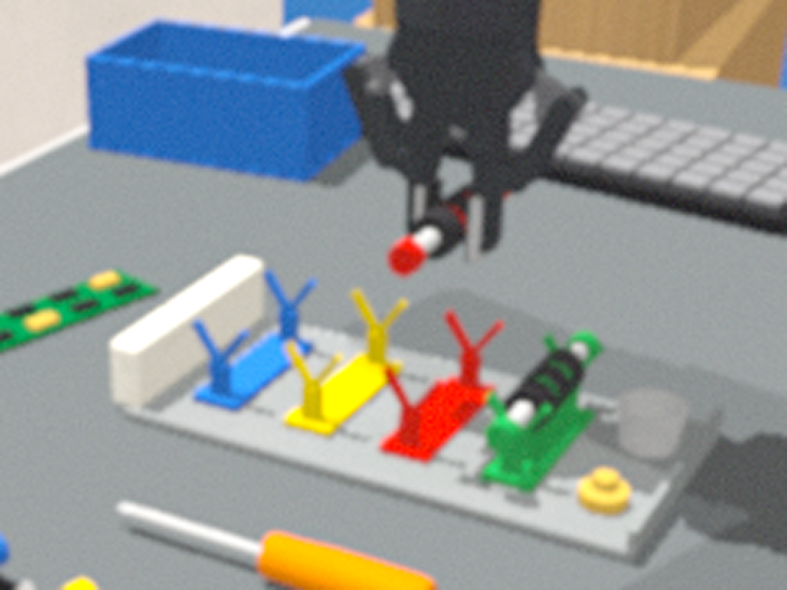

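Red is held (cap at 406,255 in the side view). I'll carry it to seat 2.

Call:
move_arm(motion=[[[0,0.03,0],0,-1],[[0,0.053,-0.002],0,-1],[[0,0.056,-0.002],0,-1],[[0,0.056,-0.002],0,-1],[[0,0.056,-0.002],0,-1],[[0,0.055,-0.001],0,-1],[[0,0.044,0],0,-1],[[0,0.019,0],0,-1]])

```text
t: 22.65
tcp_pos: [497.3, 191.8, 187.4]
tcp_rot: [-0.0, 0.708, 0.0, 0.707]
wrist_force: [-0.6, 0.5, -2.3]
width: 24.4
```

Call:
move_arm(motion=[[[0,0,0],5,-1],[[0,0,0],5,-1],[[0,0,0],0,-1],[[0.02,0,0],0,-1],[[0.02,0,0],0,-1],[[0,0,0],0,-1],[[0,0,0],0,-1]])

```text
t: 23.52
tcp_pos: [498.2, 189.5, 148.9]
tcp_rot: [0.062, 0.704, -0.062, 0.704]
wrist_force: [0.4, 0.5, -0.8]
width: 24.1
```

```bash
python3 st.py 497.6 189.9 99.2 -10
```

```text
t 23.52 tcp [498.2 189.5 148.9] w 24.1 F [ 0.4  0.5 -0.8] q [ 0.36  0.35 -0.27  0.95  0.    2.11]
toolx [ 2.e-04  1.e-04 -1.e+00] z-axis heading -10.07 toolz [ 0.985 -0.175  0.   ]
shift tool m [ 0.0497  0.0003 -0.0007]
turn about tool x -0.07
```

Call:
move_arm(motion=[[[0.015,0.0003,-0.0005],0,-1],[[0.013,0,0],0,-1],[[0.01,0,0],0,-1],[[0.006,0,0],0,-1],[[0.004,0,0],0,-1],[[0.002,0,0],0,-1],[[0,0,0],0,-1],[[0,0,0],0,-1]])

```text
t: 24.52
tcp_pos: [497.5, 190.2, 99.0]
tcp_rot: [0.062, 0.704, -0.062, 0.704]
wrist_force: [-3.4, -0.5, 5.8]
width: 24.3
```

```bash
python3 st.py 497.6 189.9 99.2 -10
```

```text
t 24.52 tcp [497.5 190.2  99. ] w 24.3 F [-3.4 -0.5  5.8] q [ 0.37  0.4  -0.34  0.83  0.    2.11]
toolx [ 3.e-04  3.e-04 -1.e+00] z-axis heading -10.08 toolz [ 0.985 -0.175  0.   ]
shift tool m [-0.0002 -0.0003  0.0002]
turn about tool x -0.08
```

Call:
move_arm(motion=[[[0,0,0],0,-0.24],[[0,0,0],0,-0.24],[[0,0,0],0,-0.24],[[0,0,0],0,-0.24],[[-0.01,0,0],0,-0.24],[[-0.02,0,0],0,-0.2],[[-0.03,0,0],0,-0.15],[[-0.04,0,0],0,-0.15]])

```text
t: 25.52
tcp_pos: [497.1, 189.9, 199.5]
tcp_rot: [0.062, 0.705, -0.062, 0.704]
wrist_force: [1.2, 0.5, 0.1]
width: 36.5
```

```bash
python3 look.py 9 120 130 130 180 90 130 240 230
```

```text
(no output)
```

View pics/side9.png

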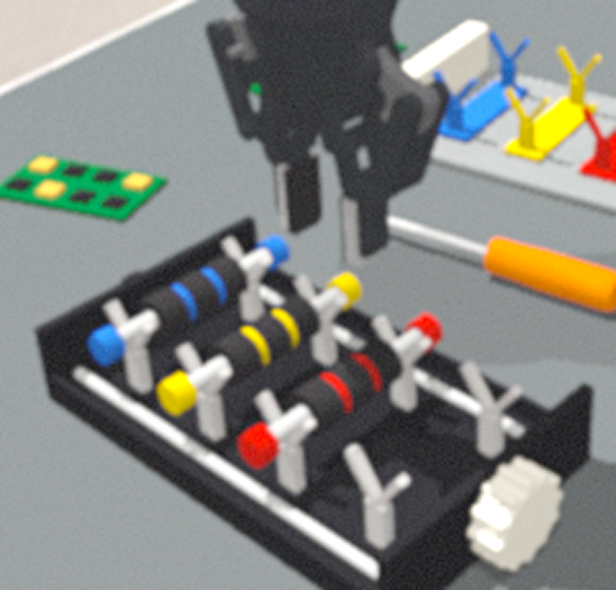

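Call:
move_arm(motion=[[[0,0,0],-5,-0.15],[[0,0,0],-5,-0.15],[[0,-0.05,-0.007],0,-0.15],[[0,-0.057,-0.009],0,-0.15],[[0,-0.057,-0.009],0,-0.15],[[0,-0.057,-0.009],0,-0.15],[[0,-0.057,-0.009],0,-0.15],[[0,-0.05,-0.007],0,-0.15]])

```text
t: 26.62
tcp_pos: [446.3, -139.7, 198.7]
tcp_rot: [0.001, 0.707, -0.001, 0.707]
wrist_force: [0.3, 0.5, 0.3]
width: 36.2
```

Call:
move_arm(motion=[[[0.02,-0.041,-0.002],0,-0.15],[[0.03,0,0],0,-0.15],[[0,0,0],0,-0.15],[[0,0,0],0,-0.15]])

```text
t: 27.12
tcp_pos: [445.2, -178.5, 149.2]
tcp_rot: [0.0, 0.707, -0.0, 0.707]
wrist_force: [0.7, 0.0, 0.5]
width: 36.0
```

```bash
python3 st.py 444.7 -179.1 99.2 0
```

```text
t 27.12 tcp [ 445.2 -178.5  149.2] w 36.0 F [0.7 0.  0.5] q [-0.38  0.27 -0.4   0.91  0.    1.19]
toolx [ 4.e-04 -0.e+00 -1.e+00] z-axis heading -0.06 toolz [ 1.    -0.001  0.   ]
shift tool m [ 0.05   -0.0006 -0.0005]
turn about tool x -0.06
```

Red is seated (caps at 259,445 and 425,328 in the side view). Now green.

Call:
move_arm(motion=[[[0.02,-0.0005,-0.0005],0,-0.15],[[0.016,0,0],0,-0.15],[[0.009,0,0],0,-0.15],[[0.005,0,0],0,-0.15],[[0,0,0],0,-0.15],[[0,0,0],0,-0.15]])

```text
t: 27.88
tcp_pos: [444.7, -179.4, 98.9]
tcp_rot: [0.0, 0.707, -0.001, 0.707]
wrist_force: [0.2, 0.4, 0.6]
width: 36.3
```

Call:
move_arm(motion=[[[0,0,0],0,-1],[[0,0,0],0,-1],[[0,0,0],0,-1],[[0,0,0],0,-1],[[0,0,0],0,-1],[[0,0,0],0,-1]])

```text
t: 28.62
tcp_pos: [444.8, -179.4, 98.8]
tcp_rot: [0.0, 0.707, -0.001, 0.707]
wrist_force: [0.9, 0.5, 5.8]
width: 24.4
```

Call:
move_arm(motion=[[[-0.01,0,0],0,-1],[[-0.02,0,0],0,-1],[[-0.03,0,0],0,-1],[[-0.03,0,0],0,-1],[[0,0,0],0,-1],[[0,0,0],0,-1]])

```text
t: 29.38
tcp_pos: [444.0, -179.2, 187.9]
tcp_rot: [0.001, 0.707, -0.0, 0.707]
wrist_force: [0.9, 0.4, -2.0]
width: 24.6
```

```bash
python3 st.py 436.5 200.4 188 -10;python3 look.py 10 300 130 130 180 200 60 240 180
```

```text
t 29.38 tcp [ 444.  -179.2  187.9] w 24.6 F [ 0.9  0.4 -2. ] q [-0.38  0.23 -0.33  1.01  0.    1.19]
toolx [-8.e-04  3.e-04 -1.e+00] z-axis heading -0.1 toolz [ 1.    -0.002 -0.001]
shift tool m [-0.      0.3796 -0.0081]
turn about tool x 9.9
```

View pics/side10.png

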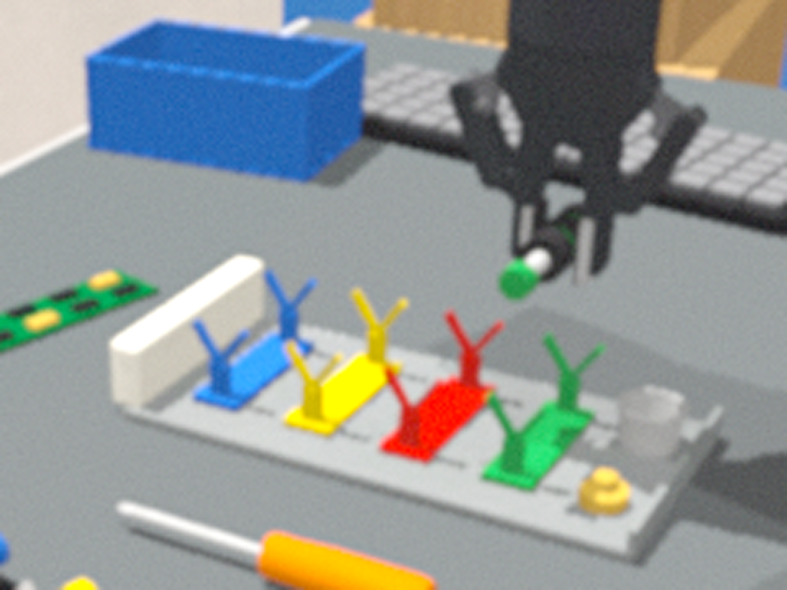

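Green is held (cap at 519,280 in the side view). I'll carry it to seat 3.

Call:
move_arm(motion=[[[0,0.035,0],0,-1],[[0,0.054,-0.002],0,-1],[[0,0.057,-0.002],0,-1],[[0,0.057,-0.002],0,-1],[[0,0.057,-0.002],0,-1],[[0,0.056,0],0,-1],[[0,0.044,0],0,-1],[[0,0.019,0],0,-1]])

```text
t: 30.48
tcp_pos: [436.4, 201.6, 187.5]
tcp_rot: [-0.0, 0.708, 0.0, 0.707]
wrist_force: [0.2, -0.8, -1.4]
width: 24.4
```

Call:
move_arm(motion=[[[0,0,0],5,-1],[[0,0,0],5,-1],[[0,0,0],0,-1],[[0.02,0,0],0,-1],[[0.02,0,0],0,-1],[[0,0,0],0,-1],[[0,0,0],0,-1]])

```text
t: 31.35
tcp_pos: [437.3, 199.6, 148.9]
tcp_rot: [0.062, 0.704, -0.062, 0.704]
wrist_force: [0.3, 0.1, -1.8]
width: 24.6
```

```bash
python3 st.py 436.5 200.4 99.2 -10
```

```text
t 31.35 tcp [437.3 199.6 148.9] w 24.6 F [ 0.3  0.1 -1.8] q [ 0.43  0.27 -0.39  0.91  0.    2.17]
toolx [ 1.e-04  1.e-04 -1.e+00] z-axis heading -10.06 toolz [ 0.985 -0.175  0.   ]
shift tool m [ 0.0497  0.0007 -0.0009]
turn about tool x -0.06
```

Call:
move_arm(motion=[[[0.015,0.0007,-0.0007],0,-1],[[0.013,0,0],0,-1],[[0.01,0,0],0,-1],[[0.006,0,0],0,-1],[[0.004,0,0],0,-1],[[0.002,0,0],0,-1],[[0,0,0],0,-1],[[0,0,0],0,-1]])

```text
t: 32.35
tcp_pos: [436.3, 200.6, 98.9]
tcp_rot: [0.062, 0.704, -0.062, 0.704]
wrist_force: [-2.9, -0.1, 6.6]
width: 24.3
```

```bash
python3 st.py 436.5 200.4 99.2 -10
```

```text
t 32.35 tcp [436.3 200.6  98.9] w 24.3 F [-2.9 -0.1  6.6] q [ 0.43  0.33 -0.47  0.78  0.    2.18]
toolx [ 0.e+00  4.e-04 -1.e+00] z-axis heading -10.07 toolz [ 0.985 -0.175 -0.   ]
shift tool m [-0.0003 -0.0002  0.0002]
turn about tool x -0.07
```

Next I'll release, lift, and move away to the right so the cameras have a clear view.

Call:
move_arm(motion=[[[0,0,0],0,-0.24],[[0,0,0],0,-0.24],[[0,0,0],0,-0.24],[[0,0,0],0,-0.24],[[-0.01,0,0],0,-0.24],[[-0.02,0,0],0,-0.2],[[-0.03,0,0],0,-0.15],[[-0.04,0,0],0,-0.15]])

```text
t: 33.35
tcp_pos: [436.1, 200.3, 199.6]
tcp_rot: [0.062, 0.705, -0.062, 0.704]
wrist_force: [1.0, 0.1, 0.8]
width: 36.0
```

Call:
move_arm(motion=[[[-0.03,-0.03,0],0,-0.15],[[-0.02,-0.05,0],0,-0.15],[[0,-0.05,0],0,-0.15],[[0,-0.05,0],0,-0.15],[[0,-0.05,0],0,-0.15],[[0,-0.05,0],0,-0.15],[[0,-0.05,0],0,-0.15],[[0,-0.03,0],0,-0.15]])

```text
t: 34.35
tcp_pos: [372.7, -155.8, 249.2]
tcp_rot: [0.063, 0.704, -0.063, 0.705]
wrist_force: [0.4, -0.3, 0.5]
width: 36.4
```

```bash
python3 st.py; python3 look.py 11 120 130 130 180 90 200 240 180
```

```text
t 34.35 tcp [ 372.7 -155.8  249.2] w 36.4 F [ 0.4 -0.3  0.5] q [-0.4   0.06 -0.38  1.13 -0.    1.35]
toolx [ 9.e-04 -5.e-04 -1.e+00] z-axis heading -10.19 toolz [ 0.984 -0.177  0.001]
```

View pics/side11.png

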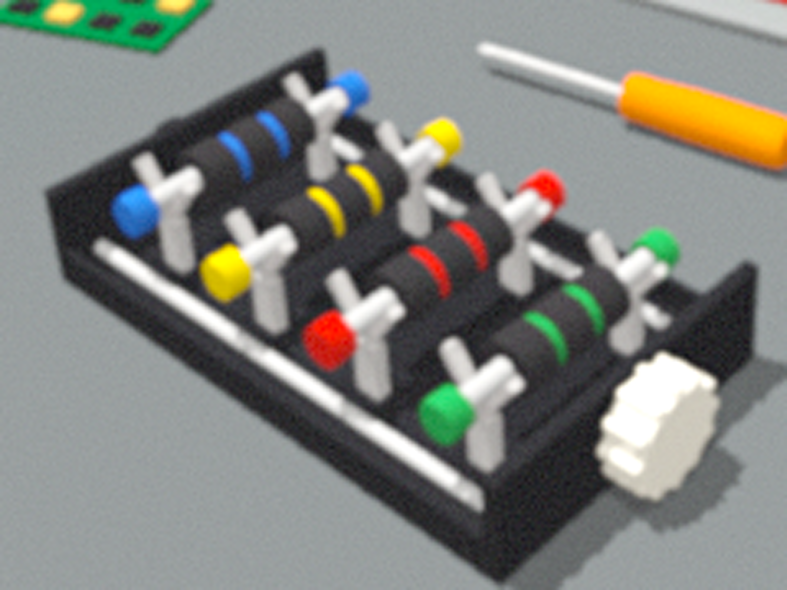

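View pics/top11.png

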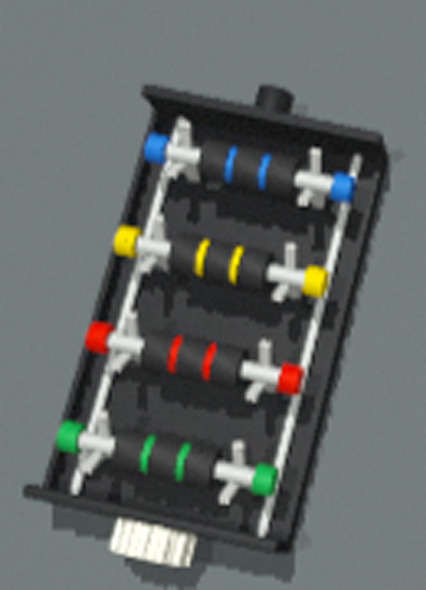

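All four rollers lie in their seats. I'll check their heights and angles with colour masks and triangulation before handing in.

```bash
python3 - <<'E'
from h import *
T=load("top11");S=load("side11")
s=lambda p:((p[0]+.5)/3.2778-.5+90,(p[1]+.5)/3.2778-.5+200); t=lambda p:((p[0]+.5)/3.2778-.5+120,(p[1]+.5)/3.2778-.5+130)
P={'blue':((157,148),(342,187),(136,210),(350,93)),'yellow':((126,241),(314,281),(227,272),(440,142)),'red':((99,337),(289,379),(329,339),(543,194)),'green':((69,436),(264,481),(447,411),(656,250))}
C=np.array([528.1,184.5]);u=np.array([.985,-.172]);
k=(plane(T,*t((110,540)),25)+plane(T,*t((195,545)),25))/2
print("knob~",k.round(0),"model",(C-143*u).round(0))
for n,(a,b,c,d) in P.items():
    p,e=tri(T,t(a),S,s(c));q,g=tri(T,t(b),S,s(d));m=(p+q)/2;v=p-q
    w=np.array([-u[1],u[0]])
    print(n,p.round(1),q.round(1),"mid z",m[2].round(1),"tilt",np.degrees(np.arctan2(v[2],120)).round(1),"yaw",np.degrees(np.arctan2(v[0],v[1])).round(1),"dist knob",np.linalg.norm(m[:2]-(C-143*u)).round(1),"x",((m[:2]-C)@w).round(1))
E
cat > fin.py <<'E'
from cell import arm
arm.sign_off();print("done")
E
```

```text
knob~ [387. 210.  25.] model [387. 209.]
blue [629.6 227.4  46.9] [609.2 108.9  46.4] mid z 46.6 tilt 0.3 yaw 9.8 dist knob 235.7 x -0.4
yellow [568.3 239.9  47.4] [548.2 121.6  47.1] mid z 47.3 tilt 0.2 yaw 9.6 dist knob 173.3 x 1.5
red [507.9 250.1  46.7] [487.  131.8  47.5] mid z 47.1 tilt -0.4 yaw 10.0 dist knob 111.7 x 1.1
green [446.5 260.3  48. ] [425.7 141.6  48.2] mid z 48.1 tilt -0.1 yaw 9.9 dist knob 49.5 x 0.4
```

```bash
python3 fin.py
```

```text
the job is handed in; nothing more can be done
done
```

I moved all four rollers into the cassette in reverse order and handed the job in at about 34.5 s of the 102 s allowed. Blue is in the seat farthest from the knob, then yellow, red and green, with green nearest. Each was gripped on its sleeves, lowered into its saddles with about 7 N at most and released. None was dropped.

My last check, made from both cameras with the arm clear of the cassette, agreed with the requirements:

| Roller | Distance from knob (mm) | Required (mm, ±14) | Off centre line (mm) | Axis height (mm) |
|---|---|---|---|---|
| Blue | 235.7 | 236 | -0.4 | 46.6 |
| Yellow | 173.3 | 174 | 1.5 | 47.3 |
| Red | 111.7 | 112 | 1.1 | 47.1 |
| Green | 49.5 | 50 | 0.4 | 48.1 |

- **Alignment:** tilt is under 0.5° and each roller is within about 0.5° of the cassette's x axis (limit 0.12 rad, about 6.9°).
- **Small disagreement:** green's height reads 2 mm over the nominal 46 mm. That is about the calibration error, and both views show it down in its saddles.
- **Not measured:** I did not measure roller speed. The rollers looked settled in the single final look.

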